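# Pack a soap under the swing-over tray of a gift box

### The job

First pull the drawer of the little wooden cabinet well open; then swing the gift box's top tray up and over until it rests fully open, and move the soap bar from the drawer so that it lies flat on the floor of the compartment that the tray covered. Then swing the tray back down until it is fully closed over the soap, and push the drawer fully shut. The balm tin stays in its cell of the tray throughout.

Things in the scene. Friction and masses are not known exactly. Their poses are not given: they have to be found in the camera images.
- gift_box: Pale wooden gift box, fixed: compartment 220 (x) x 170 (y) x 62 mm outside, walls and floor 8 mm thick (inside 204 x 154 mm). Origin at the centre of its underside on the table, z up, y towards the side to which the tray opens. A tray on four brass arms (two parallel pairs, outside its x ends) lies on top.
- tray_arm (a joint): Swing of the tray's arms: 0 = closed on the box, 1.92 rad = fully open. The tray stays level: at value a it is shifted from closed by 130*(cos35deg - cos(35deg+a)) mm along the box's y and raised 130*(sin(35deg+a) - sin35deg) mm; open it hangs 213 mm to +y, just as high; +55 mm at 0.96. It sinks (0.4 kg, damped) to the nearer end. 6 to 12 N sideways on a wall, following the arc, moves it.
- tray_cell (a point): Centre of the floor of the tray's large empty cell, 70 mm above the table when closed, 37 mm to -x of the tray's centre; axes as the box's. Cell 134 (x) x 158 mm (y) inside, walls 6 mm thick, rim 30 mm above this point. Tray 220 x 170 x 36 mm outside; each long (y) wall carries a finger rail 6 mm proud outside.
- tin_cell (a point): Centre of the floor of the tray's small cell at its +x end, 68 (x) x 158 mm (y) inside, behind a divider; the balm tin stands in it.
- tin_center (a point): Centre (half-way up) of the round balm tin, 54 mm across, 21 mm high, loose in the tray's small cell.
- stock: Little brown wooden cabinet, fixed: 215 (x) x 200 (y) x 80 mm, one drawer in its -x face. Origin at the centre of its underside on the table; the drawer opens along its -x.
- stock_drawer0 (a joint): How far the drawer is pulled out, m: 0 = shut, 0.146 = the stop. About 1 N of friction; stays where left. From about 0.13 on the soap lies well clear of the cabinet's top. Inside 170 (x) x 158 mm (y), floor 22 mm above the table, side walls up to 58 mm, front up to 68 mm.
- stock_drawer0_handle (a point): Middle of the drawer's steel bar handle: 100 mm long along the cabinet's y, 11 mm thick, 44 mm above the table, its axis 35 mm in front of the drawer's face (29 mm free gap behind; posts 42 mm either side of the middle). Axes as the cabinet's. Moves with the drawer.
- soap_center (a point): Centre (half-way up) of the soap bar in a paper band, 52 (its x) x 78 (its y) x 24 mm high, 0.11 kg, lying loose in the front part of the drawer with its long side roughly along the drawer's travel; hidden until the drawer is open. Grasp across the 52 mm.
There are look-alikes about, which are no part of the job. Leave any red or yellow look-alike of the part that bears tin_center alone.

How it is judged:
On the way, in this order (a step that is already met when the one before it is completed fails the run):
1. the drawer is pulled open (value of joint stock_drawer0 above 0.08 m), for 0.2 s.
2. the tray rests fully open (value of joint tray_arm above 1.8 rad), for 0.2 s.
3. the soap is in the compartment while the tray is open (z of soap_center in the frame of gift_box between 0 and 0.03 m and x of soap_center in the frame of gift_box between -0.1 and 0.1 m and y of soap_center in the frame of gift_box between -0.075 and 0.075 m and value of joint tray_arm above 1.7 rad), for 0.2 s.
4. the tray is closed again over the soap (value of joint tray_arm below 0.06 rad), for 0.2 s.
At the end, for the whole second after the job is handed in: The soap lies flat (within 0.15 rad) on the compartment's floor inside the gift box, the tray is closed over it (within 0.06 rad), the balm tin is in the tray's small cell, and the drawer is shut within 12 mm (z of soap_center in the frame of gift_box between 0 and 0.03 m and x of soap_center in the frame of gift_box between -0.1 and 0.1 m and y of soap_center in the frame of gift_box between -0.075 and 0.075 m and z of tin_center in the frame of tin_cell between 0 and 0.02 m and horizontal distance between tin_center and tin_cell below 0.062 m and angle between soap_center's own z axis and vertical below 0.15 rad and value of joint tray_arm below 0.06 rad and value of joint stock_drawer0 below 0.012 m); the robot touches nothing.
It fails at once if the balm tin leaves its cell of the tray (not (z of tin_center in the frame of tin_cell between 0 and 0.02 m and horizontal distance between tin_center and tin_cell below 0.062 m)).
It also fails if it takes over 72 s, if anything falls off the work surface, if the arm or the gripper's body presses on something with over 40 N, if the wrist force passes 120 N, or if a joint passes its speed limit or range.

### The arm

A 6-joint arm with a two-finger parallel gripper is mounted at the origin on a cart in front of the work surface, level with it; the furniture and walls round the work are solid. World frame = base frame: x ahead of the robot, y to its left, z up, the work surface at z = 0. Lengths are in m, angles in rad, forces in N, time in s.
With the tool pointing down it reaches from about 0.25 to 0.775 m from the base axis. Payload 4 kg.
Tool frame: the origin (TCP) lies where the fingers leave the gripper's body, on its centre line; the fingertips stand 97 mm ahead of it and the grasp point (between the pads) lies 78 mm ahead of it; z points along the fingers, y is the line along which they close (so a half turn about z gives the same grasp; the last joint's range is limited). The gripper opens to 94 mm and grips with 3 to 60 N. Pads are 16 mm wide; open, the fingers measure 119 mm over their backs; the gripper's body (75 mm by 177 mm) begins 78 mm behind the grasp point.
Start: joints at [-1.363, 0.087, 1.371, -0, 1.684, -0.103], TCP at [0.168, -0.524, 0.303] pointing down, gripper open.
Joint ranges: [-3.1, 3.1], [-0.76, 2.03], [0.27, 2.55], [-1.08, 4.22], [0.17, 2.65], [-2.57, 2.57]. Speed limits (rad/s): [2.79, 2.79, 3.14, 3.14, 3.14, 3.14].

### API

Orientations are given as [roll, pitch, yaw] about the fixed x, y, z axes, in that order (R = Rz(yaw) Ry(pitch) Rx(roll)).
In Python, from bench import robot, eyes gives the robot as it stands. The module is installed in compiled form; this text tells all that it offers.
- The arm moves only by the tool carry_out, never from a script. Its argument "deltas" is a list of rows, each an object of numbers: "dx", "dy", "dz": the shift along the tool's x, y, z each as a share of 0.02 m, from -1 to 1; "wx", "wy", "wz": the turn, a rotation vector about the tool's x, y, z each as a share of 0.12 rad, from -1 to 1; "gripper": the closure in counts, from 0 (fully open) to 255 (shut). In form: [{"dx": .., "dy": .., "dz": .., "wx": .., "wy": .., "wz": .., "gripper": ..}, ...]. A call has 1 to 20 rows; each row shifts and turns the commanded pose from where the row before left it, along the tool's axes as they then stand; what a row does not reach is not made up. A row lasts 1/12 s, in which the tool goes at most 41.7 mm and 7.16 degrees, less where a joint would pass 70% of its speed; a pose out of reach is approached as far as the arm can. A call with a number of a shift or a turn outside -1 to 1 is refused whole. A call with a gripper value outside its range is refused whole. The fingers move at their own pace and stop on an object; the grip force is fixed at half the most. Time passes only in rows, so rows that do not move let the fingers close. It gives the time, the measured TCP pose, the force, the opening and the grip force at its end, in the units of the state.
- robot.get_obs(): the state, without advancing time (a new reading comes with each control period).
- eyes.snapshot(name): name is "side" or "top"; returns the picture (480x640x3 uint8, red, green, blue); there is no depth.
- eyes.get_calibration(name): a dict with "fovy" (degrees; the focal length in pixels is half the picture's height over the tangent of half this angle, whatever the lens; pixels are square), "cx", "cy" (the principal point, pixels), "R" (3x3) and "t" (3): a world point X has camera coordinates R X + t. Camera axes: x right, y down, z forward; pixel columns grow to the right and rows downward; lengths in m; the calibration is good to about 2 mm. A picture is of the moment at which its call begins. get_calibration takes no time and is no camera call.
- robot.close_job(): hands the job in; it is judged then, once.
The state is a dict: "time": time; "joint_positions": joint angles; "qvel": joint speeds; "joint_torque": joint torques, N m; "tool_pos": TCP position; "ee_rot": TCP orientation; "wrist_force": force on the tool from outside, world axes, zero at the start; "wrist_torque": the same for the moment, N m; "width": finger opening in m; "finger_force": force on a finger pad.
Only numpy, scipy, OpenCV 4.12 (cv2) and the standard library are available. Lean on these libraries where they do the work, as an engineer would, in place of code of your own. Each camera call takes 0.05 s, during which the arm holds its last target. There are 200 camera calls.

## Working session

There is one attempt and no reset: what is moved stays moved. The work goes in short steps, Python scripts to look and compute and a tool call to move; the robot and the scene stay as the last step left them, time stands still between calls to the robot, and variables do not carry over. Pictures are saved under pics/ and viewed, at most 10 in all, crops included, and the job is handed in when it is done.

Besides the shell and the picture viewer there is one more tool, called after "Call:" as name(argument=value, ...), one argument or row to a line, values as JSON. carry_out: Moves the arm, as the interface text tells. Shift numbers are shares of 0.02 m and turn numbers shares of 0.12 rad, none past 1 either way. Its arguments: {"type":"object","properties":{"deltas":{"type":"array","items":{"type":"object","properties":{"dx":{"type":"number"},"dy":{"type":"number"},"dz":{"type":"number"},"wx":{"type":"number"},"wy":{"type":"number"},"wz":{"type":"number"},"gripper":{"type":"number"}}}}},"required":["deltas"]}

```bash
mkdir -p pics; cat > h.py <<'E'
import numpy as np,cv2
from bench import robot,eyes
def cal(n):
    c=eyes.get_calibration(n); f=240/np.tan(np.radians(c['fovy'])/2)
    return f,c['cx'],c['cy'],np.array(c['R']),np.array(c['t'])
def ray(n,u,v,z):
    f,cx,cy,R,t=cal(n); o=-R.T@t; d=R.T@np.array([(u-cx)/f,(v-cy)/f,1]); s=(z-o[2])/d[2]; return (o+s*d)
def proj(n,X):
    f,cx,cy,R,t=cal(n); p=R@np.array(X,float)+t; return np.array([f*p[0]/p[2]+cx,f*p[1]/p[2]+cy])
def snap(n,name):
    im=eyes.snapshot(n)[:,:,::-1].copy(); cv2.imwrite('pics/%s.png'%name,im); return im
E
python3 - <<'E'
from h import *
for n in('top','side'):
    snap(n,n+'0'); f,cx,cy,R,t=cal(n); print(n,f,cx,cy,(-R.T@t).round(3),R.round(3).tolist(), eyes.get_calibration(n).keys())
print(robot.get_obs())
E
```

```text
top 540.4611404979331 329.61173044256617 231.5820302490138 [0.525 0.013 1.047] [[0.012, -1.0, 0.021], [-0.995, -0.014, -0.101], [0.101, -0.019, -0.995]] dict_keys(['fovy', 'cx', 'cy', 'R', 't'])
side 462.73533197196485 323.9180226130246 226.84114461032001 [ 0.346 -0.78   0.51 ] [[0.942, -0.335, -0.003], [-0.154, -0.423, -0.893], [0.298, 0.842, -0.45]] dict_keys(['fovy', 'cx', 'cy', 'R', 't'])
{'time': 0.1, 'joint_positions': array([-1.36307098e+00,  8.79020644e-02,  1.37202792e+00,  2.72965664e-05,
        1.68359001e+00, -1.03098127e-01]), 'qvel': array([-0.00019823,  0.00021335, -0.00101579,  0.00013902,  0.00229352,
       -0.00129861]), 'joint_torque': array([ 2.70323646e-03, -3.41252589e+01, -3.03301084e+01,  7.20254774e-02,
        3.05213663e-02, -9.75736612e-05]), 'tool_pos': array([ 0.16815944, -0.52337255,  0.30164772]), 'ee_rot': array([-3.13967834e+00, -2.25338254e-04,  3.10826306e-01]), 'wrist_force': array([0.54540973, 0.51217532, 0.66375501]), 'wrist_torque': array([-0.0084755 , -0.00446509,  0.00336371]), 'finger_force': 0.0, 'width': 0.09415835576833392}
```

View pics/top0.png

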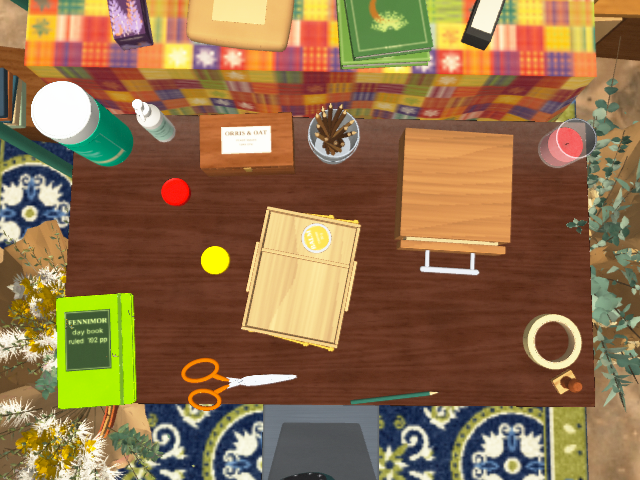

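View pics/side0.png

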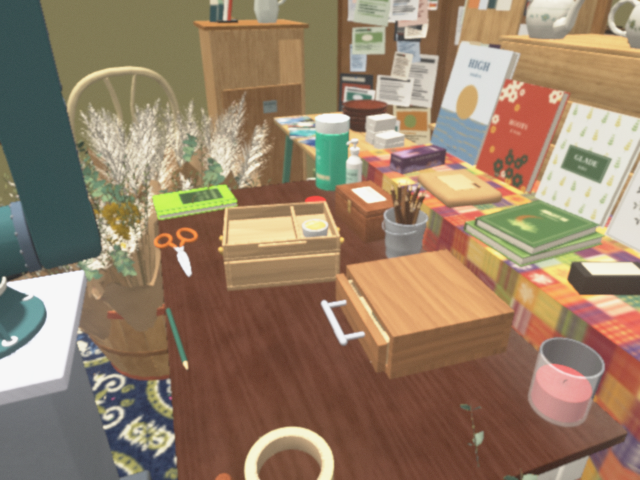

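Top view: the gift box with its tray is centred at about (301,278), the tin is at (316,237) and the tray opens to the left. The cabinet is at (455,188) with its handle at (450,270). The red disc (175,192) and yellow disc (215,260) are look-alikes lying on the table, and the "ORRIS & OAT" box (246,142) is another one. The tin in the tray's small cell (316,237) is the real one. The side view agrees: the tray lies closed and the drawer is nearly shut.

```bash
python3 - <<'E'
from h import *
im=cv2.imread('pics/top0.png'); hsv=cv2.cvtColor(im,cv2.COLOR_BGR2HSV)
def blob(m,x0,y0,x1,y1):
    k=np.zeros_like(m);k[y0:y1,x0:x1]=m[y0:y1,x0:x1]
    k=cv2.morphologyEx(k,cv2.MORPH_CLOSE,np.ones((3,3)))
    c=max(cv2.findContours(k,0,1)[0],key=cv2.contourArea); return c
def rect(c,z):
    p=np.array([ray('top',*q[0],z)[:2] for q in c],np.float32)*1000
    return cv2.minAreaRect(p),cv2.boxPoints(cv2.minAreaRect(p)).round(0).tolist()
m=cv2.inRange(hsv,(8,30,120),(35,170,255)); c=blob(m,230,195,375,360); print('tray',rect(c,.1),cv2.boundingRect(c))
m=cv2.inRange(hsv,(5,60,120),(25,255,255)); c=blob(m,390,120,525,262); print('cab',rect(c,.08),cv2.boundingRect(c))
m=cv2.inRange(hsv,(90,0,140),(150,90,255)); c=blob(m,410,245,495,285); print('handle',rect(c,.044),cv2.boundingRect(c))
for n,u,v,z in [('ctl',405,128,.08),('ctr',512,135,.08),('cbr',511,243,.08),('cbl',399,238,.08),('h1',422,269,.049),('h2',478,272,.049),('tl',268,208,.1),('tr',360,222,.1),('br',336,348,.1),('bl',242,328,.1)]: print(n,ray('top',u,v,z).round(3))
a=cv2.resize(im[195:365,225:385],None,fx=3,fy=3,interpolation=2);b=cv2.resize(im[115:285,390:520],None,fx=3,fy=3,interpolation=2)
cv2.imwrite('pics/crop0.png',np.hstack([a,b])[:,:800])
E
```

```text
tray (((542.7151489257812, 42.642425537109375), (182.25390625, 230.8529815673828), 79.44701385498047), [[413.0, -26.0], [639.0, -68.0], [673.0, 111.0], [446.0, 153.0]]) (241, 206, 121, 145)
cab (((710.7406005859375, -224.0610809326172), (229.29273986816406, 244.56622314453125), 87.51480102539062), [[584.0, -333.0], [828.0, -344.0], [838.0, -115.0], [594.0, -104.0]]) (390, 120, 124, 136)
handle (((572.326904296875, -230.17877197265625), (108.48934936523438, 39.23454284667969), 88.24066925048828), [[551.0, -284.0], [590.0, -285.0], [594.0, -177.0], [554.0, -175.0]]) (420, 251, 59, 24)
ctl [ 0.817 -0.142  0.08 ]
ctr [ 0.807 -0.34   0.08 ]
cbr [ 0.607 -0.334  0.08 ]
cbl [ 0.613 -0.131  0.08 ]
h1 [ 0.559 -0.178  0.049]
h2 [ 0.555 -0.282  0.049]
tl [0.662 0.104 0.1  ]
tr [ 0.639 -0.059  0.1  ]
br [ 0.42  -0.019  0.1  ]
bl [0.452 0.144 0.1  ]
```

View pics/crop0.png

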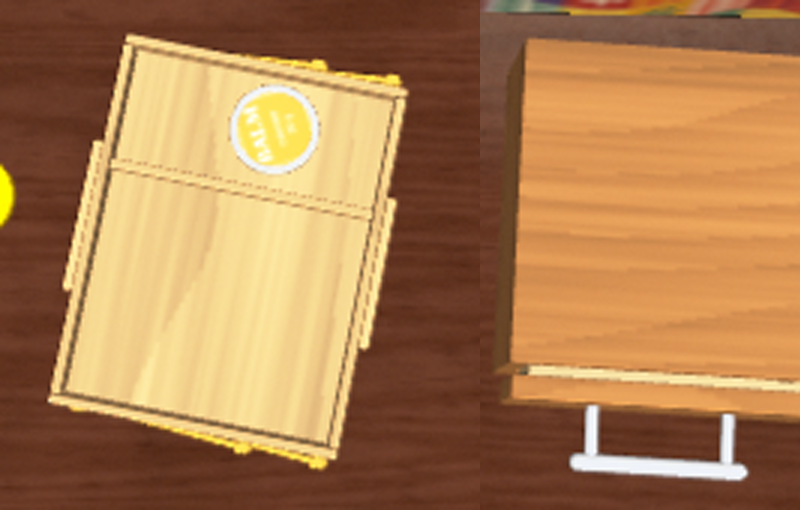

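The crop shows the pale tray with its divider and the yellow-topped BALM tin in the far small cell (crop (275,130)). The finger rails are on the left and right long walls. The handle bar is at (450,270) in the full image. Next I go above the handle.

```bash
cat >> h.py <<'E'
from scipy.spatial.transform import Rotation as Ro
def plan(pts,start=None):
    """pts: list of (x,y,z,yaw[,nmin]); prints n rows of constant tool-frame steps"""
    o=robot.get_obs(); 
    p,R=(np.array(o['tool_pos']),Ro.from_euler('xyz',o['ee_rot'])) if start is None else (np.array(start[:3]),Ro.from_euler('xyz',[np.pi,0,start[3]]))
    print('t',round(o['time'],2),'at',p.round(4),np.array(o['ee_rot']).round(3),'F',np.array(o['wrist_force']).round(1),'w',round(o['width'],4),'ff',round(o['finger_force'],1))
    for q in pts:
        R1=Ro.from_euler('xyz',[np.pi,0,q[3]]); rv=(R.inv()*R1).as_rotvec(); d=R.inv().apply(np.array(q[:3])-p)
        n=int(np.ceil(max(np.abs(d).max()/.0195,np.abs(rv).max()/.118,q[4] if len(q)>4 else 1)))
        while 1:
            A=sum(Ro.from_rotvec(rv/n*k).as_matrix() for k in range(n)); s=np.linalg.solve(A,d)/.02; w=rv/n/.12
            if max(abs(s).max(),abs(w).max())<=1: break
            n+=1
        print('n=%d'%n,dict(zip(('dx','dy','dz','wx','wy','wz'),[float(v) for v in np.r_[s,w].round(3)])))
        p,R=np.array(q[:3]),R1
E
python3 - <<'E'
from h import *
plan([(.557,-.230,.21,1.529),(.557,-.230,.122,1.529)])
E
```

```text
t 0.1 at [ 0.1682 -0.5234  0.3016] [-3.14  -0.     0.311] F [0.5 0.5 0.7] w 0.0942 ff 0.0
n=26 {'dx': 0.966, 'dy': 0.247, 'dz': 0.176, 'wx': -0.0, 'wy': -0.0, 'wz': -0.39}
n=5 {'dx': 0.0, 'dy': -0.0, 'dz': 0.88, 'wx': 0.0, 'wy': 0.0, 'wz': 0.0}
```

Call:
carry_out(
  deltas=[
    {"dx": 0.966,"dy": 0.247,"dz": 0.176,"wz": -0.39,"gripper": 175},
    {"dx": 0.966,"dy": 0.247,"dz": 0.176,"wz": -0.39,"gripper": 175},
    {"dx": 0.966,"dy": 0.247,"dz": 0.176,"wz": -0.39,"gripper": 175},
    {"dx": 0.966,"dy": 0.247,"dz": 0.176,"wz": -0.39,"gripper": 175},
    {"dx": 0.966,"dy": 0.247,"dz": 0.176,"wz": -0.39,"gripper": 175},
    {"dx": 0.966,"dy": 0.247,"dz": 0.176,"wz": -0.39,"gripper": 175},
    {"dx": 0.966,"dy": 0.247,"dz": 0.176,"wz": -0.39,"gripper": 175},
    {"dx": 0.966,"dy": 0.247,"dz": 0.176,"wz": -0.39,"gripper": 175},
    {"dx": 0.966,"dy": 0.247,"dz": 0.176,"wz": -0.39,"gripper": 175},
    {"dx": 0.966,"dy": 0.247,"dz": 0.176,"wz": -0.39,"gripper": 175},
    {"dx": 0.966,"dy": 0.247,"dz": 0.176,"wz": -0.39,"gripper": 175},
    {"dx": 0.966,"dy": 0.247,"dz": 0.176,"wz": -0.39,"gripper": 175},
    {"dx": 0.966,"dy": 0.247,"dz": 0.176,"wz": -0.39,"gripper": 175},
  ],
)

```text
invalid input
```

```bash
python3 - <<'E'
from h import *
plan([(.557,-.230,.21,1.529),(.557,-.230,.122,1.529)])
E
```

```text
t 0.1 at [ 0.1682 -0.5234  0.3016] [-3.14  -0.     0.311] F [0.5 0.5 0.7] w 0.0942 ff 0.0
n=26 {'dx': 0.966, 'dy': 0.247, 'dz': 0.176, 'wx': -0.0, 'wy': -0.0, 'wz': -0.39}
n=5 {'dx': 0.0, 'dy': -0.0, 'dz': 0.88, 'wx': 0.0, 'wy': 0.0, 'wz': 0.0}
```

Call:
carry_out(
  deltas=[
    {"dx": 0.97,"dy": 0.25,"dz": 0.18,"wx": 0,"wy": 0,"wz": -0.39,"gripper": 175},
    {"dx": 0.97,"dy": 0.25,"dz": 0.18,"wx": 0,"wy": 0,"wz": -0.39,"gripper": 175},
    {"dx": 0.97,"dy": 0.25,"dz": 0.18,"wx": 0,"wy": 0,"wz": -0.39,"gripper": 175},
    {"dx": 0.97,"dy": 0.25,"dz": 0.18,"wx": 0,"wy": 0,"wz": -0.39,"gripper": 175},
    {"dx": 0.97,"dy": 0.25,"dz": 0.18,"wx": 0,"wy": 0,"wz": -0.39,"gripper": 175},
    {"dx": 0.97,"dy": 0.25,"dz": 0.18,"wx": 0,"wy": 0,"wz": -0.39,"gripper": 175},
    {"dx": 0.97,"dy": 0.25,"dz": 0.18,"wx": 0,"wy": 0,"wz": -0.39,"gripper": 175},
    {"dx": 0.97,"dy": 0.25,"dz": 0.18,"wx": 0,"wy": 0,"wz": -0.39,"gripper": 175},
    {"dx": 0.97,"dy": 0.25,"dz": 0.18,"wx": 0,"wy": 0,"wz": -0.39,"gripper": 175},
    {"dx": 0.97,"dy": 0.25,"dz": 0.18,"wx": 0,"wy": 0,"wz": -0.39,"gripper": 175},
    {"dx": 0.97,"dy": 0.25,"dz": 0.18,"wx": 0,"wy": 0,"wz": -0.39,"gripper": 175},
    {"dx": 0.97,"dy": 0.25,"dz": 0.18,"wx": 0,"wy": 0,"wz": -0.39,"gripper": 175},
    {"dx": 0.97,"dy": 0.25,"dz": 0.18,"wx": 0,"wy": 0,"wz": -0.39,"gripper": 175},
  ],
)

```text
time: 1.18
tool_pos: [0.4107, -0.4376, 0.2549]
ee_rot: [-3.14, -0.0, 0.921]
wrist_force: [-0.1, -0.2, 0.1]
width: 0.0297
finger_force: 0.0
```

```bash
python3 - <<'E'
from h import *
plan([(.557,-.230,.21,1.529),(.557,-.230,.122,1.529)])
E
```

```text
t 1.18 at [ 0.4107 -0.4376  0.2549] [-3.14  -0.     0.921] F [-0.1 -0.2  0.1] w 0.0297 ff 0.0
n=14 {'dx': 0.893, 'dy': 0.225, 'dz': 0.16, 'wx': -0.001, 'wy': -0.0, 'wz': -0.362}
n=5 {'dx': 0.0, 'dy': -0.0, 'dz': 0.88, 'wx': 0.0, 'wy': 0.0, 'wz': 0.0}
```

Call:
carry_out(
  deltas=[
    {"dx": 0.96,"dy": 0.24,"dz": 0.17,"wx": 0,"wy": 0,"wz": -0.39,"gripper": 175},
    {"dx": 0.96,"dy": 0.24,"dz": 0.17,"wx": 0,"wy": 0,"wz": -0.39,"gripper": 175},
    {"dx": 0.96,"dy": 0.24,"dz": 0.17,"wx": 0,"wy": 0,"wz": -0.39,"gripper": 175},
    {"dx": 0.96,"dy": 0.24,"dz": 0.17,"wx": 0,"wy": 0,"wz": -0.39,"gripper": 175},
    {"dx": 0.96,"dy": 0.24,"dz": 0.17,"wx": 0,"wy": 0,"wz": -0.39,"gripper": 175},
    {"dx": 0.96,"dy": 0.24,"dz": 0.17,"wx": 0,"wy": 0,"wz": -0.39,"gripper": 175},
    {"dx": 0.96,"dy": 0.24,"dz": 0.17,"wx": 0,"wy": 0,"wz": -0.39,"gripper": 175},
    {"dx": 0.96,"dy": 0.24,"dz": 0.17,"wx": 0,"wy": 0,"wz": -0.39,"gripper": 175},
    {"dx": 0.96,"dy": 0.24,"dz": 0.17,"wx": 0,"wy": 0,"wz": -0.39,"gripper": 175},
    {"dx": 0.96,"dy": 0.24,"dz": 0.17,"wx": 0,"wy": 0,"wz": -0.39,"gripper": 175},
    {"dx": 0.96,"dy": 0.24,"dz": 0.17,"wx": 0,"wy": 0,"wz": -0.39,"gripper": 175},
    {"dx": 0.96,"dy": 0.24,"dz": 0.17,"wx": 0,"wy": 0,"wz": -0.39,"gripper": 175},
    {"dx": 0.96,"dy": 0.24,"dz": 0.17,"wx": 0,"wy": 0,"wz": -0.39,"gripper": 175},
    {"dx": 0,"dy": 0,"dz": 0,"wx": 0,"wy": 0,"wz": 0,"gripper": 175},
  ],
)

```text
time: 2.35
tool_pos: [0.5569, -0.228, 0.2101]
ee_rot: [-3.139, -0.003, 1.533]
wrist_force: [-0.2, 0.0, -0.6]
width: 0.0294
finger_force: 0.0
```

```bash
python3 - <<'E'
from h import *
plan([(.557,-.230,.21,1.529),(.557,-.230,.122,1.529),(.417,-.224,.122,1.529)])
E
```

```text
t 2.35 at [ 0.5569 -0.228   0.2101] [-3.139e+00 -3.000e-03  1.533e+00] F [-0.2  0.  -0.6] w 0.0294 ff 0.0
n=1 {'dx': -0.098, 'dy': 0.011, 'dz': 0.002, 'wx': -0.018, 'wy': -0.025, 'wz': 0.029}
n=5 {'dx': 0.0, 'dy': -0.0, 'dz': 0.88, 'wx': 0.0, 'wy': 0.0, 'wz': 0.0}
n=8 {'dx': 0.001, 'dy': -0.876, 'dz': -0.0, 'wx': 0.0, 'wy': 0.0, 'wz': 0.0}
```

Call:
carry_out(
  deltas=[
    {"dx": 0,"dy": 0,"dz": 0.9,"wx": 0,"wy": 0,"wz": 0,"gripper": 175},
    {"dx": 0,"dy": 0,"dz": 0.9,"wx": 0,"wy": 0,"wz": 0,"gripper": 175},
    {"dx": 0,"dy": 0,"dz": 0.9,"wx": 0,"wy": 0,"wz": 0,"gripper": 175},
    {"dx": 0,"dy": 0,"dz": 0.9,"wx": 0,"wy": 0,"wz": 0,"gripper": 175},
    {"dx": 0,"dy": 0,"dz": 0.8,"wx": 0,"wy": 0,"wz": 0,"gripper": 175},
    {"dx": 0,"dy": 0,"dz": 0,"wx": 0,"wy": 0,"wz": 0,"gripper": 255},
    {"dx": 0,"dy": 0,"dz": 0,"wx": 0,"wy": 0,"wz": 0,"gripper": 255},
    {"dx": 0,"dy": 0,"dz": 0,"wx": 0,"wy": 0,"wz": 0,"gripper": 255},
  ],
)

```text
time: 3.02
tool_pos: [0.5567, -0.2321, 0.1246]
ee_rot: [3.141, 0.001, 1.527]
wrist_force: [0.7, 0.0, 0.4]
width: 0.0128
finger_force: 0.0
```

Call:
carry_out(
  deltas=[
    {"dx": 0,"dy": 0,"dz": 0,"wx": 0,"wy": 0,"wz": 0,"gripper": 255},
    {"dx": 0,"dy": 0,"dz": 0,"wx": 0,"wy": 0,"wz": 0,"gripper": 255},
    {"dx": 0,"dy": -0.4,"dz": 0,"wx": 0,"wy": 0,"wz": 0,"gripper": 255},
    {"dx": 0,"dy": -0.8,"dz": 0,"wx": 0,"wy": 0,"wz": 0,"gripper": 255},
    {"dx": 0,"dy": -0.8,"dz": 0,"wx": 0,"wy": 0,"wz": 0,"gripper": 255},
    {"dx": 0,"dy": -0.8,"dz": 0,"wx": 0,"wy": 0,"wz": 0,"gripper": 255},
    {"dx": 0,"dy": -0.8,"dz": 0,"wx": 0,"wy": 0,"wz": 0,"gripper": 255},
    {"dx": 0,"dy": -0.8,"dz": 0,"wx": 0,"wy": 0,"wz": 0,"gripper": 255},
    {"dx": 0,"dy": -0.8,"dz": 0,"wx": 0,"wy": 0,"wz": 0,"gripper": 255},
  ],
)

```text
time: 3.77
tool_pos: [0.4522, -0.2269, 0.1249]
ee_rot: [3.138, 0.001, 1.528]
wrist_force: [2.0, -0.0, -0.3]
width: 0.0102
finger_force: 30.0
```

Call:
carry_out(
  deltas=[
    {"dx": 0,"dy": -0.5,"dz": 0,"wx": 0,"wy": 0,"wz": 0,"gripper": 255},
    {"dx": 0,"dy": -0.5,"dz": 0,"wx": 0,"wy": 0,"wz": 0,"gripper": 255},
    {"dx": 0,"dy": -0.5,"dz": 0,"wx": 0,"wy": 0,"wz": 0,"gripper": 255},
    {"dx": 0,"dy": 0,"dz": 0,"wx": 0,"wy": 0,"wz": 0,"gripper": 255},
  ],
)

```text
time: 4.1
tool_pos: [0.4212, -0.2255, 0.1248]
ee_rot: [-3.141, 0.0, 1.527]
wrist_force: [-1.1, 2.1, 6.2]
width: 0.01
finger_force: 30.0
```

Call:
carry_out(
  deltas=[
    {"dx": 0,"dy": -0.2,"dz": 0,"wx": 0,"wy": 0,"wz": 0,"gripper": 255},
    {"dx": 0,"dy": -0.1,"dz": 0,"wx": 0,"wy": 0,"wz": 0,"gripper": 255},
    {"dx": 0,"dy": 0,"dz": 0,"wx": 0,"wy": 0,"wz": 0,"gripper": 180},
    {"dx": 0,"dy": 0,"dz": 0,"wx": 0,"wy": 0,"wz": 0,"gripper": 170},
    {"dx": 0,"dy": 0,"dz": 0,"wx": 0,"wy": 0,"wz": 0,"gripper": 170},
  ],
)

```text
time: 4.52
tool_pos: [0.416, -0.2255, 0.1231]
ee_rot: [-3.14, 0.0, 1.528]
wrist_force: [0.8, 0.1, 0.9]
width: 0.0261
finger_force: 0.0
```

```bash
python3 - <<'E'
from h import *
c,s=np.cos(-.183),np.sin(-.183)
def W(x,y): return (.5427+c*x-s*y,.0426+s*x+c*y)
g=W(-20,-85) if 0 else W(-.020,-.088)
print(g)
o=robot.get_obs()['tool_pos']
plan([(o[0],o[1],.225,1.527),(*g,.225,2.959),(*g,.173,2.959)])
E
```

```text
(np.float64(0.5070196905372876), np.float64(-0.040290985738167445))
t 4.52 at [ 0.416  -0.2255  0.1231] [-3.14   0.     1.528] F [0.8 0.1 0.9] w 0.0261 ff 0.0
n=6 {'dx': -0.0, 'dy': -0.001, 'dz': -0.849, 'wx': -0.002, 'wy': 0.0, 'wz': 0.001}
n=13 {'dx': 0.413, 'dy': 0.761, 'dz': 0.0, 'wx': -0.0, 'wy': 0.0, 'wz': -0.918}
n=3 {'dx': 0.0, 'dy': -0.0, 'dz': 0.867, 'wx': 0.0, 'wy': 0.0, 'wz': 0.0}
```

Call:
carry_out(
  deltas=[
    {"dx": 0,"dy": 0,"dz": -0.85,"wx": 0,"wy": 0,"wz": 0,"gripper": 120},
    {"dx": 0,"dy": 0,"dz": -0.85,"wx": 0,"wy": 0,"wz": 0,"gripper": 120},
    {"dx": 0,"dy": 0,"dz": -0.85,"wx": 0,"wy": 0,"wz": 0,"gripper": 120},
    {"dx": 0,"dy": 0,"dz": -0.85,"wx": 0,"wy": 0,"wz": 0,"gripper": 120},
    {"dx": 0,"dy": 0,"dz": -0.85,"wx": 0,"wy": 0,"wz": 0,"gripper": 120},
    {"dx": 0,"dy": 0,"dz": -0.85,"wx": 0,"wy": 0,"wz": 0,"gripper": 120},
  ],
)

```text
time: 5.02
tool_pos: [0.4162, -0.2255, 0.2258]
ee_rot: [-3.14, -0.0, 1.528]
wrist_force: [-0.5, 0.6, -0.9]
width: 0.0495
finger_force: 0.0
```

Call:
carry_out(
  deltas=[
    {"dx": 0.41,"dy": 0.76,"dz": 0,"wx": 0,"wy": 0,"wz": -0.92,"gripper": 120},
    {"dx": 0.41,"dy": 0.76,"dz": 0,"wx": 0,"wy": 0,"wz": -0.92,"gripper": 120},
    {"dx": 0.41,"dy": 0.76,"dz": 0,"wx": 0,"wy": 0,"wz": -0.92,"gripper": 120},
    {"dx": 0.41,"dy": 0.76,"dz": 0,"wx": 0,"wy": 0,"wz": -0.92,"gripper": 120},
    {"dx": 0.41,"dy": 0.76,"dz": 0,"wx": 0,"wy": 0,"wz": -0.92,"gripper": 120},
    {"dx": 0.41,"dy": 0.76,"dz": 0,"wx": 0,"wy": 0,"wz": -0.92,"gripper": 120},
    {"dx": 0.41,"dy": 0.76,"dz": 0,"wx": 0,"wy": 0,"wz": -0.92,"gripper": 120},
    {"dx": 0.41,"dy": 0.76,"dz": 0,"wx": 0,"wy": 0,"wz": -0.92,"gripper": 120},
    {"dx": 0.41,"dy": 0.76,"dz": 0,"wx": 0,"wy": 0,"wz": -0.92,"gripper": 120},
    {"dx": 0.41,"dy": 0.76,"dz": 0,"wx": 0,"wy": 0,"wz": -0.92,"gripper": 120},
    {"dx": 0.41,"dy": 0.76,"dz": 0,"wx": 0,"wy": 0,"wz": -0.92,"gripper": 120},
    {"dx": 0.41,"dy": 0.76,"dz": 0,"wx": 0,"wy": 0,"wz": -0.92,"gripper": 120},
    {"dx": 0.41,"dy": 0.76,"dz": 0,"wx": 0,"wy": 0,"wz": -0.92,"gripper": 120},
    {"dx": 0,"dy": 0,"dz": 0,"wx": 0,"wy": 0,"wz": 0,"gripper": 120},
  ],
)

```text
time: 6.18
tool_pos: [0.5067, -0.0386, 0.2249]
ee_rot: [3.141, -0.002, 2.968]
wrist_force: [-0.5, -0.4, 0.1]
width: 0.0498
finger_force: 0.0
```

```bash
python3 - <<'E'
from h import *
plan([(.507,-.0403,.225,2.959),(.507,-.0403,.173,2.959)])
t=snap('top','top1'); s=snap('side','side1')
cv2.imwrite('pics/c1.png',np.hstack([t[180:480,220:520],s[130:430,200:500]]))
E
```

```text
t 6.18 at [ 0.5067 -0.0386  0.2249] [ 3.141e+00 -2.000e-03  2.968e+00] F [-0.5 -0.4  0.1] w 0.0498 ff 0.0
n=1 {'dx': -0.03, 'dy': -0.083, 'dz': -0.006, 'wx': 0.005, 'wy': -0.018, 'wz': 0.075}
n=3 {'dx': 0.0, 'dy': -0.0, 'dz': 0.867, 'wx': 0.0, 'wy': 0.0, 'wz': 0.0}
```

View pics/c1.png

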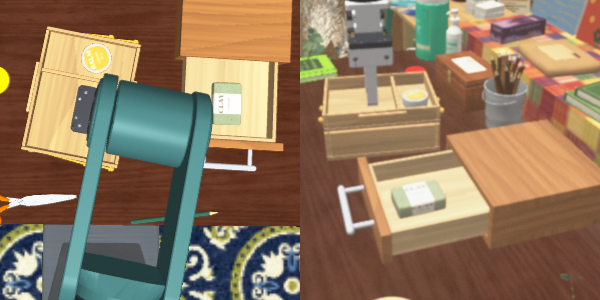

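The drawer is open and holds the green-and-white soap, at top-image pixel (448,283). The gripper stands over the tray's -y wall. Next I descend and grip the wall.

Call:
carry_out(
  deltas=[
    {"dx": 0,"dy": -0.08,"dz": 0.87,"wx": 0,"wy": 0,"wz": 0.07,"gripper": 120},
    {"dx": 0,"dy": 0,"dz": 0.87,"wx": 0,"wy": 0,"wz": 0,"gripper": 120},
    {"dx": 0,"dy": 0,"dz": 0.85,"wx": 0,"wy": 0,"wz": 0,"gripper": 120},
    {"dx": 0,"dy": 0,"dz": 0,"wx": 0,"wy": 0,"wz": 0,"gripper": 255},
    {"dx": 0,"dy": 0,"dz": 0,"wx": 0,"wy": 0,"wz": 0,"gripper": 255},
    {"dx": 0,"dy": 0,"dz": 0,"wx": 0,"wy": 0,"wz": 0,"gripper": 255},
    {"dx": 0,"dy": 0,"dz": 0,"wx": 0,"wy": 0,"wz": 0,"gripper": 255},
    {"dx": 0,"dy": 0,"dz": 0,"wx": 0,"wy": 0,"wz": 0,"gripper": 255},
  ],
)

```text
time: 6.95
tool_pos: [0.5081, -0.0412, 0.1753]
ee_rot: [3.137, 0.003, 2.954]
wrist_force: [3.3, 9.0, -0.3]
width: 0.0201
finger_force: 5.0
```

Call:
carry_out(
  deltas=[
    {"dx": 0,"dy": 0.2,"dz": 0,"wx": 0,"wy": 0,"wz": 0,"gripper": 255},
    {"dx": 0,"dy": 0,"dz": 0,"wx": 0,"wy": 0,"wz": 0,"gripper": 255},
    {"dx": 0,"dy": 0,"dz": 0,"wx": 0,"wy": 0,"wz": 0,"gripper": 255},
  ],
)

```text
time: 7.2
tool_pos: [0.5088, -0.037, 0.1752]
ee_rot: [3.138, 0.003, 2.955]
wrist_force: [1.8, 5.3, 1.0]
width: 0.0119
finger_force: 30.0
```

```bash
python3 - <<'E'
from h import *
o=robot.get_obs(); print(o['width'],o['finger_force'],o['wrist_force'],o['tool_pos'])
a=np.linspace(0,1.92,24); t0=np.radians(35)
y=130*(np.cos(t0)-np.cos(t0+a));z=130*(np.sin(t0+a)-np.sin(t0))
print(np.c_[np.diff(y)/20,-np.diff(z)/20,a[1:]].round(2).tolist())
E
```

```text
0.011882065285580067 29.998177886009216 [1.7611937  5.29118785 1.02025754] [ 0.50883789 -0.03701706  0.17522286]
[[0.33, -0.43, 0.08], [0.36, -0.4, 0.17], [0.4, -0.37, 0.25], [0.43, -0.34, 0.33], [0.45, -0.3, 0.42], [0.48, -0.26, 0.5], [0.5, -0.22, 0.58], [0.51, -0.18, 0.67], [0.53, -0.13, 0.75], [0.53, -0.09, 0.83], [0.54, -0.05, 0.92], [0.54, 0.0, 1.0], [0.54, 0.05, 1.09], [0.53, 0.09, 1.17], [0.53, 0.13, 1.25], [0.51, 0.18, 1.34], [0.5, 0.22, 1.42], [0.48, 0.26, 1.5], [0.45, 0.3, 1.59], [0.43, 0.34, 1.67], [0.4, 0.37, 1.75], [0.36, 0.4, 1.84], [0.33, 0.43, 1.92]]
```

Call:
carry_out(
  deltas=[
    {"dx": 0,"dy": 0.16,"dz": -0.22,"wx": 0,"wy": 0,"wz": 0,"gripper": 255},
    {"dx": 0,"dy": 0.17,"dz": -0.21,"wx": 0,"wy": 0,"wz": 0,"gripper": 255},
    {"dx": 0,"dy": 0.36,"dz": -0.4,"wx": 0,"wy": 0,"wz": 0,"gripper": 255},
    {"dx": 0,"dy": 0.4,"dz": -0.37,"wx": 0,"wy": 0,"wz": 0,"gripper": 255},
    {"dx": 0,"dy": 0.43,"dz": -0.34,"wx": 0,"wy": 0,"wz": 0,"gripper": 255},
    {"dx": 0,"dy": 0.45,"dz": -0.3,"wx": 0,"wy": 0,"wz": 0,"gripper": 255},
    {"dx": 0,"dy": 0.48,"dz": -0.26,"wx": 0,"wy": 0,"wz": 0,"gripper": 255},
    {"dx": 0,"dy": 0.5,"dz": -0.22,"wx": 0,"wy": 0,"wz": 0,"gripper": 255},
    {"dx": 0,"dy": 0.51,"dz": -0.18,"wx": 0,"wy": 0,"wz": 0,"gripper": 255},
    {"dx": 0,"dy": 0.53,"dz": -0.13,"wx": 0,"wy": 0,"wz": 0,"gripper": 255},
    {"dx": 0,"dy": 0.53,"dz": -0.09,"wx": 0,"wy": 0,"wz": 0,"gripper": 255},
  ],
)

```text
time: 8.12
tool_pos: [0.5252, 0.0508, 0.2296]
ee_rot: [-3.14, 0.002, 2.954]
wrist_force: [2.8, -2.8, -2.7]
width: 0.0116
finger_force: 30.0
```

Low forces, so I follow the rest of the arc.

Call:
carry_out(
  deltas=[
    {"dx": 0,"dy": 0.54,"dz": -0.05,"wx": 0,"wy": 0,"wz": 0,"gripper": 255},
    {"dx": 0,"dy": 0.54,"dz": 0,"wx": 0,"wy": 0,"wz": 0,"gripper": 255},
    {"dx": 0,"dy": 0.54,"dz": 0.05,"wx": 0,"wy": 0,"wz": 0,"gripper": 255},
    {"dx": 0,"dy": 0.53,"dz": 0.09,"wx": 0,"wy": 0,"wz": 0,"gripper": 255},
    {"dx": 0,"dy": 0.53,"dz": 0.13,"wx": 0,"wy": 0,"wz": 0,"gripper": 255},
    {"dx": 0,"dy": 0.51,"dz": 0.18,"wx": 0,"wy": 0,"wz": 0,"gripper": 255},
    {"dx": 0,"dy": 0.5,"dz": 0.22,"wx": 0,"wy": 0,"wz": 0,"gripper": 255},
    {"dx": 0,"dy": 0.48,"dz": 0.26,"wx": 0,"wy": 0,"wz": 0,"gripper": 255},
    {"dx": 0,"dy": 0.45,"dz": 0.3,"wx": 0,"wy": 0,"wz": 0,"gripper": 255},
    {"dx": 0,"dy": 0.43,"dz": 0.34,"wx": 0,"wy": 0,"wz": 0,"gripper": 255},
    {"dx": 0,"dy": 0.4,"dz": 0.37,"wx": 0,"wy": 0,"wz": 0,"gripper": 255},
    {"dx": 0,"dy": 0.36,"dz": 0.4,"wx": 0,"wy": 0,"wz": 0,"gripper": 255},
    {"dx": 0,"dy": 0.25,"dz": 0.32,"wx": 0,"wy": 0,"wz": 0,"gripper": 255},
    {"dx": 0,"dy": 0,"dz": 0,"wx": 0,"wy": 0,"wz": 0,"gripper": 255},
  ],
)

```text
time: 9.28
tool_pos: [0.5479, 0.1722, 0.1756]
ee_rot: [3.138, 0.002, 2.956]
wrist_force: [6.1, 4.3, -0.3]
width: 0.0116
finger_force: 30.0
```

Call:
carry_out(
  deltas=[
    {"dx": 0,"dy": 0,"dz": 0,"wx": 0,"wy": 0,"wz": 0,"gripper": 165},
    {"dx": 0,"dy": 0,"dz": 0,"wx": 0,"wy": 0,"wz": 0,"gripper": 165},
    {"dx": 0,"dy": 0,"dz": -0.5,"wx": 0,"wy": 0,"wz": 0,"gripper": 165},
    {"dx": 0,"dy": 0,"dz": -0.9,"wx": 0,"wy": 0,"wz": 0,"gripper": 165},
    {"dx": 0,"dy": 0,"dz": -0.9,"wx": 0,"wy": 0,"wz": 0,"gripper": 165},
    {"dx": 0,"dy": 0,"dz": -0.9,"wx": 0,"wy": 0,"wz": 0,"gripper": 165},
    {"dx": 0,"dy": 0,"dz": 0,"wx": 0,"wy": 0,"wz": 0,"gripper": 0},
  ],
)

```text
time: 9.87
tool_pos: [0.5479, 0.1697, 0.2441]
ee_rot: [3.14, 0.005, 2.954]
wrist_force: [0.3, -0.8, 1.3]
width: 0.037
finger_force: 0.0
```

```bash
python3 - <<'E'
from h import *
t=snap('top','top2'); s=snap('side','side2')
plan([])
hsv=cv2.cvtColor(t,cv2.COLOR_BGR2HSV); print(hsv[283,448],hsv[270,448],hsv[283,425],hsv[300,448])
cv2.imwrite('pics/c2.png',np.hstack([t[160:430,130:520],cv2.resize(t[235:345,395:520],None,fx=2.4,fy=2.4545)]))
E
```

```text
t 9.97 at [0.5469 0.1695 0.2402] [-3.141 -0.     2.954] F [-0.   0.2 -0.3] w 0.0443 ff 0.0
[ 23   9 243] [ 42  53 215] [ 23  77 251] [ 41  55 210]
```

View pics/c2.png

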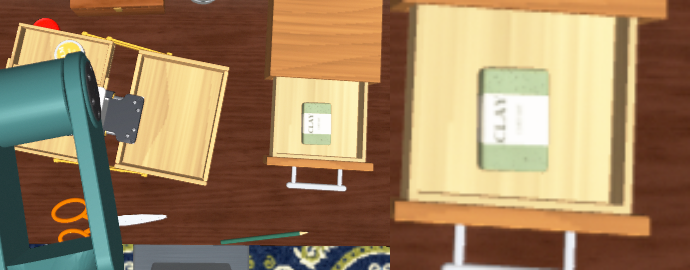

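The tray is fully open with the tin still in its small cell. The box compartment is exposed at about (302,278), and the soap lies in the open drawer at (446,283), long side along the travel.

```bash
python3 - <<'E'
from h import *
t=cv2.imread('pics/top2.png'); hsv=cv2.cvtColor(t,cv2.COLOR_BGR2HSV)
m=cv2.inRange(hsv,(34,25,150),(70,255,255))|cv2.inRange(hsv,(0,0,200),(180,30,255))
k=np.zeros_like(m);k[252:312,425:470]=m[252:312,425:470]
k=cv2.morphologyEx(cv2.morphologyEx(k,3,np.ones((5,5))),2,np.ones((3,3)))
c=max(cv2.findContours(k,0,1)[0],key=cv2.contourArea); print(cv2.minAreaRect(c))
p=np.array([ray('top',*q[0],.044)[:2] for q in c],np.float32)*1000
r=cv2.minAreaRect(p); print(r)
x,y=np.array(r[0])/1000
plan([(x,y,.24,3.1),(x,y,.124,3.1)])
E
```

```text
((446.5, 283.5), (41.0, 27.0), 90.0)
((533.4799194335938, -224.83377075195312), (50.25225830078125, 76.03585052490234), 89.30619812011719)
t 9.97 at [0.5469 0.1695 0.2402] [-3.141 -0.     2.954] F [-0.   0.2 -0.3] w 0.0443 ff 0.0
n=20 {'dx': -0.083, 'dy': -0.984, 'dz': 0.001, 'wx': -0.0, 'wy': -0.0, 'wz': -0.061}
n=6 {'dx': 0.0, 'dy': -0.0, 'dz': 0.967, 'wx': 0.0, 'wy': 0.0, 'wz': 0.0}
```

Call:
carry_out(
  deltas=[
    {"dx": -0.08,"dy": -0.98,"dz": 0,"wx": 0,"wy": 0,"wz": -0.07,"gripper": 0},
    {"dx": -0.08,"dy": -0.98,"dz": 0,"wx": 0,"wy": 0,"wz": -0.07,"gripper": 0},
    {"dx": -0.08,"dy": -0.98,"dz": 0,"wx": 0,"wy": 0,"wz": -0.07,"gripper": 0},
    {"dx": -0.08,"dy": -0.98,"dz": 0,"wx": 0,"wy": 0,"wz": -0.07,"gripper": 0},
    {"dx": -0.08,"dy": -0.98,"dz": 0,"wx": 0,"wy": 0,"wz": -0.07,"gripper": 0},
    {"dx": -0.08,"dy": -0.98,"dz": 0,"wx": 0,"wy": 0,"wz": -0.07,"gripper": 0},
    {"dx": -0.08,"dy": -0.98,"dz": 0,"wx": 0,"wy": 0,"wz": -0.07,"gripper": 0},
    {"dx": -0.08,"dy": -0.98,"dz": 0,"wx": 0,"wy": 0,"wz": -0.07,"gripper": 0},
    {"dx": -0.08,"dy": -0.98,"dz": 0,"wx": 0,"wy": 0,"wz": -0.07,"gripper": 0},
    {"dx": -0.08,"dy": -0.98,"dz": 0,"wx": 0,"wy": 0,"wz": -0.07,"gripper": 0},
    {"dx": -0.08,"dy": -0.98,"dz": 0,"wx": 0,"wy": 0,"wz": -0.07,"gripper": 0},
    {"dx": -0.08,"dy": -0.98,"dz": 0,"wx": 0,"wy": 0,"wz": -0.07,"gripper": 0},
    {"dx": -0.08,"dy": -0.98,"dz": 0,"wx": 0,"wy": 0,"wz": -0.07,"gripper": 0},
    {"dx": -0.08,"dy": -0.98,"dz": 0,"wx": 0,"wy": 0,"wz": -0.07,"gripper": 0},
    {"dx": -0.08,"dy": -0.98,"dz": 0,"wx": 0,"wy": 0,"wz": -0.07,"gripper": 0},
    {"dx": -0.08,"dy": -0.98,"dz": 0,"wx": 0,"wy": 0,"wz": -0.07,"gripper": 0},
    {"dx": -0.08,"dy": -0.98,"dz": 0,"wx": 0,"wy": 0,"wz": -0.07,"gripper": 0},
    {"dx": -0.08,"dy": -0.98,"dz": 0,"wx": 0,"wy": 0,"wz": -0.07,"gripper": 0},
    {"dx": -0.08,"dy": -0.98,"dz": 0,"wx": 0,"wy": 0,"wz": -0.07,"gripper": 0},
    {"dx": -0.08,"dy": -0.98,"dz": 0,"wx": 0,"wy": 0,"wz": -0.07,"gripper": 0},
  ],
)

```text
time: 11.63
tool_pos: [0.5358, -0.2237, 0.2375]
ee_rot: [3.139, -0.005, 3.123]
wrist_force: [1.0, 0.1, -0.2]
width: 0.0939
finger_force: 0.0
```

Call:
carry_out(
  deltas=[
    {"dx": 0,"dy": 0,"dz": 0.9,"wx": 0,"wy": 0,"wz": 0,"gripper": 0},
    {"dx": 0,"dy": 0,"dz": 0.9,"wx": 0,"wy": 0,"wz": 0,"gripper": 0},
    {"dx": 0,"dy": 0,"dz": 0,"wx": 0,"wy": 0,"wz": 0,"gripper": 0},
  ],
)

```text
time: 11.88
tool_pos: [0.5342, -0.2223, 0.1975]
ee_rot: [3.136, -0.011, 3.121]
wrist_force: [-0.4, 0.7, -0.9]
width: 0.094
finger_force: 0.0
```

```bash
python3 - <<'E'
from h import *
plan([(.5335,-.225,.124,3.13)])
E
```

```text
t 11.88 at [ 0.5342 -0.2223  0.1975] [ 3.136 -0.011  3.121] F [-0.4  0.7 -0.9] w 0.094 ff 0.0
n=4 {'dx': 0.002, 'dy': -0.037, 'dz': 0.919, 'wx': 0.011, 'wy': -0.023, 'wz': -0.018}
```

Call:
carry_out(
  deltas=[
    {"dx": 0,"dy": -0.03,"dz": 0.9,"wx": 0,"wy": 0,"wz": 0,"gripper": 0},
    {"dx": 0,"dy": -0.03,"dz": 0.9,"wx": 0,"wy": 0,"wz": 0,"gripper": 0},
    {"dx": 0,"dy": 0,"dz": 0.9,"wx": 0,"wy": 0,"wz": 0,"gripper": 0},
    {"dx": 0,"dy": 0,"dz": 0.8,"wx": 0,"wy": 0,"wz": 0,"gripper": 0},
    {"dx": 0,"dy": 0,"dz": 0.1,"wx": 0,"wy": 0,"wz": 0,"gripper": 0},
    {"dx": 0,"dy": 0,"dz": 0,"wx": 0,"wy": 0,"wz": 0,"gripper": 0},
  ],
)

```text
time: 12.38
tool_pos: [0.5359, -0.2236, 0.1303]
ee_rot: [3.14, -0.004, 3.123]
wrist_force: [0.2, 0.8, 0.8]
width: 0.0939
finger_force: 0.0
```

Call:
carry_out(
  deltas=[
    {"dx": 0,"dy": 0,"dz": 0.25,"wx": 0,"wy": 0,"wz": 0,"gripper": 0},
    {"dx": 0,"dy": 0,"dz": 0,"wx": 0,"wy": 0,"wz": 0,"gripper": 255},
    {"dx": 0,"dy": 0,"dz": 0,"wx": 0,"wy": 0,"wz": 0,"gripper": 255},
    {"dx": 0,"dy": 0,"dz": 0,"wx": 0,"wy": 0,"wz": 0,"gripper": 255},
    {"dx": 0,"dy": 0,"dz": 0,"wx": 0,"wy": 0,"wz": 0,"gripper": 255},
    {"dx": 0,"dy": 0,"dz": 0,"wx": 0,"wy": 0,"wz": 0,"gripper": 255},
    {"dx": 0,"dy": 0,"dz": 0,"wx": 0,"wy": 0,"wz": 0,"gripper": 255},
  ],
)

```text
time: 12.97
tool_pos: [0.537, -0.2244, 0.1274]
ee_rot: [-3.141, 0.001, 3.122]
wrist_force: [0.3, -0.9, -0.5]
width: 0.0575
finger_force: 0.0
```

```bash
python3 - <<'E'
from h import *
o=robot.get_obs()['tool_pos']
plan([(o[0],o[1],.215,3.123),(.5427,.0426,.215,2.959),(.5427,.0426,o[2]-.0135,2.959)])
E
```

```text
t 12.97 at [ 0.537  -0.2244  0.1274] [-3.141e+00  1.000e-03  3.122e+00] F [ 0.3 -0.9 -0.5] w 0.0575 ff 0.0
n=5 {'dx': -0.0, 'dy': -0.0, 'dz': -0.876, 'wx': -0.001, 'wy': 0.001, 'wz': -0.001}
n=14 {'dx': 0.07, 'dy': 0.952, 'dz': 0.0, 'wx': -0.0, 'wy': -0.0, 'wz': 0.098}
n=6 {'dx': 0.0, 'dy': -0.0, 'dz': 0.842, 'wx': 0.0, 'wy': 0.0, 'wz': 0.0}
```

Call:
carry_out(
  deltas=[
    {"dx": 0,"dy": 0,"dz": 0,"wx": 0,"wy": 0,"wz": 0,"gripper": 255},
    {"dx": 0,"dy": 0,"dz": 0,"wx": 0,"wy": 0,"wz": 0,"gripper": 255},
    {"dx": 0,"dy": 0,"dz": 0,"wx": 0,"wy": 0,"wz": 0,"gripper": 255},
    {"dx": 0,"dy": 0,"dz": 0,"wx": 0,"wy": 0,"wz": 0,"gripper": 255},
  ],
)

```text
time: 13.3
tool_pos: [0.537, -0.2245, 0.1274]
ee_rot: [-3.141, 0.0, 3.122]
wrist_force: [-0.7, -1.2, 1.8]
width: 0.052
finger_force: 30.0
```

Call:
carry_out(
  deltas=[
    {"dx": 0,"dy": 0,"dz": -0.5,"wx": 0,"wy": 0,"wz": 0,"gripper": 255},
    {"dx": 0,"dy": 0,"dz": -0.8,"wx": 0,"wy": 0,"wz": 0,"gripper": 255},
    {"dx": 0,"dy": 0,"dz": -0.9,"wx": 0,"wy": 0,"wz": 0,"gripper": 255},
    {"dx": 0,"dy": 0,"dz": -0.9,"wx": 0,"wy": 0,"wz": 0,"gripper": 255},
    {"dx": 0,"dy": 0,"dz": -0.9,"wx": 0,"wy": 0,"wz": 0,"gripper": 255},
    {"dx": 0,"dy": 0,"dz": -0.4,"wx": 0,"wy": 0,"wz": 0,"gripper": 255},
  ],
)

```text
time: 13.8
tool_pos: [0.5377, -0.2246, 0.2182]
ee_rot: [-3.14, 0.004, 3.123]
wrist_force: [0.5, -0.2, -0.7]
width: 0.0524
finger_force: 30.0
```

Call:
carry_out(
  deltas=[
    {"dx": 0.07,"dy": 0.5,"dz": 0,"wx": 0,"wy": 0,"wz": 0.1,"gripper": 255},
    {"dx": 0.07,"dy": 0.95,"dz": 0,"wx": 0,"wy": 0,"wz": 0.1,"gripper": 255},
    {"dx": 0.07,"dy": 0.95,"dz": 0,"wx": 0,"wy": 0,"wz": 0.1,"gripper": 255},
    {"dx": 0.07,"dy": 0.95,"dz": 0,"wx": 0,"wy": 0,"wz": 0.1,"gripper": 255},
    {"dx": 0.07,"dy": 0.95,"dz": 0,"wx": 0,"wy": 0,"wz": 0.1,"gripper": 255},
    {"dx": 0.07,"dy": 0.95,"dz": 0,"wx": 0,"wy": 0,"wz": 0.1,"gripper": 255},
    {"dx": 0.07,"dy": 0.95,"dz": 0,"wx": 0,"wy": 0,"wz": 0.1,"gripper": 255},
    {"dx": 0.07,"dy": 0.95,"dz": 0,"wx": 0,"wy": 0,"wz": 0.1,"gripper": 255},
    {"dx": 0.07,"dy": 0.95,"dz": 0,"wx": 0,"wy": 0,"wz": 0.1,"gripper": 255},
    {"dx": 0.07,"dy": 0.95,"dz": 0,"wx": 0,"wy": 0,"wz": 0.1,"gripper": 255},
    {"dx": 0.07,"dy": 0.95,"dz": 0,"wx": 0,"wy": 0,"wz": 0.1,"gripper": 255},
    {"dx": 0.07,"dy": 0.95,"dz": 0,"wx": 0,"wy": 0,"wz": 0.1,"gripper": 255},
    {"dx": 0.07,"dy": 0.95,"dz": 0,"wx": 0,"wy": 0,"wz": 0.1,"gripper": 255},
    {"dx": 0.07,"dy": 0.95,"dz": 0,"wx": 0,"wy": 0,"wz": 0.05,"gripper": 255},
    {"dx": 0,"dy": 0.4,"dz": 0,"wx": 0,"wy": 0,"wz": 0,"gripper": 255},
    {"dx": 0,"dy": 0,"dz": 0,"wx": 0,"wy": 0,"wz": 0,"gripper": 255},
  ],
)

```text
time: 15.13
tool_pos: [0.5444, 0.0423, 0.2147]
ee_rot: [3.141, -0.001, 2.963]
wrist_force: [0.2, -0.4, -1.2]
width: 0.0524
finger_force: 30.0
```

```bash
python3 - <<'E'
from h import *
plan([(.5427,.0426,.114,2.959)])
s=snap('side','side3'); cv2.imwrite('pics/c3.png',s[120:360,150:450])
E
```

```text
t 15.13 at [0.5444 0.0423 0.2147] [ 3.141e+00 -1.000e-03  2.963e+00] F [ 0.2 -0.4 -1.2] w 0.0524 ff 30.0
n=6 {'dx': 0.014, 'dy': -0.0, 'dz': 0.839, 'wx': 0.0, 'wy': -0.001, 'wz': 0.006}
```

View pics/c3.png

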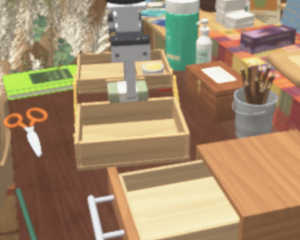

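The soap is held level between the fingers above the open compartment (crop (128,92)). Next I lower it.

Call:
carry_out(
  deltas=[
    {"dx": 0,"dy": 0,"dz": 0.9,"wx": 0,"wy": 0,"wz": 0,"gripper": 255},
    {"dx": 0,"dy": 0,"dz": 0.9,"wx": 0,"wy": 0,"wz": 0,"gripper": 255},
    {"dx": 0,"dy": 0,"dz": 0.9,"wx": 0,"wy": 0,"wz": 0,"gripper": 255},
    {"dx": 0,"dy": 0,"dz": 0.9,"wx": 0,"wy": 0,"wz": 0,"gripper": 255},
    {"dx": 0,"dy": 0,"dz": 0.8,"wx": 0,"wy": 0,"wz": 0,"gripper": 255},
    {"dx": 0,"dy": 0,"dz": 0.4,"wx": 0,"wy": 0,"wz": 0,"gripper": 255},
    {"dx": 0,"dy": 0,"dz": 0.1,"wx": 0,"wy": 0,"wz": 0,"gripper": 255},
    {"dx": 0,"dy": 0,"dz": 0,"wx": 0,"wy": 0,"wz": 0,"gripper": 255},
  ],
)

```text
time: 15.85
tool_pos: [0.5443, 0.0401, 0.1166]
ee_rot: [-3.141, -0.001, 2.96]
wrist_force: [0.5, -0.6, -1.0]
width: 0.0521
finger_force: 30.0
```

Call:
carry_out(
  deltas=[
    {"dx": 0,"dy": 0,"dz": 0.1,"wx": 0,"wy": 0,"wz": 0,"gripper": 255},
    {"dx": 0,"dy": 0,"dz": 0,"wx": 0,"wy": 0,"wz": 0,"gripper": 60},
    {"dx": 0,"dy": 0,"dz": 0,"wx": 0,"wy": 0,"wz": 0,"gripper": 60},
    {"dx": 0,"dy": 0,"dz": 0,"wx": 0,"wy": 0,"wz": 0,"gripper": 60},
    {"dx": 0,"dy": 0,"dz": 0,"wx": 0,"wy": 0,"wz": 0,"gripper": 60},
    {"dx": 0,"dy": 0,"dz": -0.5,"wx": 0,"wy": 0,"wz": 0,"gripper": 60},
    {"dx": 0,"dy": 0,"dz": -0.9,"wx": 0,"wy": 0,"wz": 0,"gripper": 60},
    {"dx": 0,"dy": 0,"dz": -0.9,"wx": 0,"wy": 0,"wz": 0,"gripper": 120},
    {"dx": 0,"dy": 0,"dz": -0.9,"wx": 0,"wy": 0,"wz": 0,"gripper": 165},
    {"dx": 0,"dy": 0,"dz": -0.9,"wx": 0,"wy": 0,"wz": 0,"gripper": 165},
    {"dx": 0,"dy": 0,"dz": -0.9,"wx": 0,"wy": 0,"wz": 0,"gripper": 165},
    {"dx": 0,"dy": 0,"dz": -0.8,"wx": 0,"wy": 0,"wz": 0,"gripper": 165},
  ],
)

```text
time: 16.85
tool_pos: [0.5447, 0.0409, 0.2335]
ee_rot: [3.141, 0.002, 2.961]
wrist_force: [-0.2, 1.1, -0.0]
width: 0.042
finger_force: 0.0
```

```bash
python3 - <<'E'
from h import *
plan([(.5479,.1722,.235,2.956),(.5479,.1722,.176,2.956)])
s=snap('side','side4'); t=snap('top','top4'); cv2.imwrite('pics/c4.png',np.hstack([s[120:360,150:450],t[180:420,150:450]]))
E
```

```text
t 16.85 at [0.5447 0.0409 0.2335] [3.141e+00 2.000e-03 2.961e+00] F [-0.2  1.1 -0. ] w 0.042 ff 0.0
n=7 {'dx': 0.148, 'dy': 0.926, 'dz': -0.011, 'wx': 0.0, 'wy': 0.003, 'wz': 0.005}
n=4 {'dx': -0.0, 'dy': -0.0, 'dz': 0.737, 'wx': 0.0, 'wy': 0.0, 'wz': 0.0}
```

View pics/c4.png

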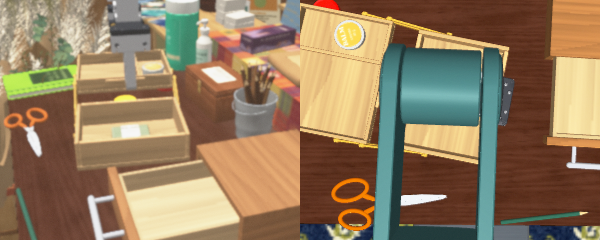

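The soap lies flat on the compartment floor (crop (130,130)) and the tin is in its cell. Next I move to the tray wall and grip it.

Call:
carry_out(
  deltas=[
    {"dx": 0.15,"dy": 0.93,"dz": 0,"wx": 0,"wy": 0,"wz": 0,"gripper": 165},
    {"dx": 0.15,"dy": 0.93,"dz": 0,"wx": 0,"wy": 0,"wz": 0,"gripper": 165},
    {"dx": 0.15,"dy": 0.93,"dz": 0,"wx": 0,"wy": 0,"wz": 0,"gripper": 165},
    {"dx": 0.15,"dy": 0.93,"dz": 0,"wx": 0,"wy": 0,"wz": 0,"gripper": 165},
    {"dx": 0.15,"dy": 0.93,"dz": 0,"wx": 0,"wy": 0,"wz": 0,"gripper": 165},
    {"dx": 0.15,"dy": 0.93,"dz": 0,"wx": 0,"wy": 0,"wz": 0,"gripper": 165},
    {"dx": 0.15,"dy": 0.93,"dz": 0,"wx": 0,"wy": 0,"wz": 0,"gripper": 165},
    {"dx": 0,"dy": 0,"dz": 0,"wx": 0,"wy": 0,"wz": 0,"gripper": 165},
  ],
)

```text
time: 17.62
tool_pos: [0.5466, 0.1755, 0.2299]
ee_rot: [3.141, -0.002, 2.964]
wrist_force: [-0.1, -0.2, -0.1]
width: 0.0333
finger_force: 0.0
```

Call:
carry_out(
  deltas=[
    {"dx": 0,"dy": -0.1,"dz": 0.9,"wx": 0,"wy": 0,"wz": 0,"gripper": 165},
    {"dx": 0,"dy": 0,"dz": 0.9,"wx": 0,"wy": 0,"wz": 0,"gripper": 165},
    {"dx": 0,"dy": 0,"dz": 0.8,"wx": 0,"wy": 0,"wz": 0,"gripper": 165},
    {"dx": 0,"dy": 0,"dz": 0.1,"wx": 0,"wy": 0,"wz": 0,"gripper": 165},
    {"dx": 0,"dy": 0,"dz": 0,"wx": 0,"wy": 0,"wz": 0,"gripper": 255},
    {"dx": 0,"dy": 0,"dz": 0,"wx": 0,"wy": 0,"wz": 0,"gripper": 255},
    {"dx": 0,"dy": 0,"dz": 0,"wx": 0,"wy": 0,"wz": 0,"gripper": 255},
    {"dx": 0,"dy": 0,"dz": 0,"wx": 0,"wy": 0,"wz": 0,"gripper": 255},
    {"dx": 0,"dy": 0,"dz": 0,"wx": 0,"wy": 0,"wz": 0,"gripper": 255},
  ],
)

```text
time: 18.37
tool_pos: [0.5478, 0.1721, 0.1787]
ee_rot: [3.137, 0.003, 2.961]
wrist_force: [2.2, 5.8, 0.4]
width: 0.0116
finger_force: 30.0
```

Gripped at 11.6 mm. Now the reverse arc.

Call:
carry_out(
  deltas=[
    {"dx": 0,"dy": -0.16,"dz": -0.22,"wx": 0,"wy": 0,"wz": 0,"gripper": 255},
    {"dx": 0,"dy": -0.17,"dz": -0.21,"wx": 0,"wy": 0,"wz": 0,"gripper": 255},
    {"dx": 0,"dy": -0.36,"dz": -0.4,"wx": 0,"wy": 0,"wz": 0,"gripper": 255},
    {"dx": 0,"dy": -0.4,"dz": -0.37,"wx": 0,"wy": 0,"wz": 0,"gripper": 255},
    {"dx": 0,"dy": -0.43,"dz": -0.34,"wx": 0,"wy": 0,"wz": 0,"gripper": 255},
    {"dx": 0,"dy": -0.45,"dz": -0.3,"wx": 0,"wy": 0,"wz": 0,"gripper": 255},
    {"dx": 0,"dy": -0.48,"dz": -0.26,"wx": 0,"wy": 0,"wz": 0,"gripper": 255},
    {"dx": 0,"dy": -0.5,"dz": -0.22,"wx": 0,"wy": 0,"wz": 0,"gripper": 255},
    {"dx": 0,"dy": -0.51,"dz": -0.18,"wx": 0,"wy": 0,"wz": 0,"gripper": 255},
    {"dx": 0,"dy": -0.53,"dz": -0.13,"wx": 0,"wy": 0,"wz": 0,"gripper": 255},
    {"dx": 0,"dy": -0.53,"dz": -0.09,"wx": 0,"wy": 0,"wz": 0,"gripper": 255},
  ],
)

```text
time: 19.28
tool_pos: [0.5309, 0.081, 0.2332]
ee_rot: [3.141, 0.002, 2.961]
wrist_force: [1.6, 2.7, 2.4]
width: 0.0117
finger_force: 30.0
```

Call:
carry_out(
  deltas=[
    {"dx": 0,"dy": -0.54,"dz": -0.05,"wx": 0,"wy": 0,"wz": 0,"gripper": 255},
    {"dx": 0,"dy": -0.54,"dz": 0,"wx": 0,"wy": 0,"wz": 0,"gripper": 255},
    {"dx": 0,"dy": -0.54,"dz": 0.05,"wx": 0,"wy": 0,"wz": 0,"gripper": 255},
    {"dx": 0,"dy": -0.53,"dz": 0.09,"wx": 0,"wy": 0,"wz": 0,"gripper": 255},
    {"dx": 0,"dy": -0.53,"dz": 0.13,"wx": 0,"wy": 0,"wz": 0,"gripper": 255},
    {"dx": 0,"dy": -0.51,"dz": 0.18,"wx": 0,"wy": 0,"wz": 0,"gripper": 255},
    {"dx": 0,"dy": -0.5,"dz": 0.22,"wx": 0,"wy": 0,"wz": 0,"gripper": 255},
    {"dx": 0,"dy": -0.48,"dz": 0.26,"wx": 0,"wy": 0,"wz": 0,"gripper": 255},
    {"dx": 0,"dy": -0.45,"dz": 0.3,"wx": 0,"wy": 0,"wz": 0,"gripper": 255},
    {"dx": 0,"dy": -0.43,"dz": 0.34,"wx": 0,"wy": 0,"wz": 0,"gripper": 255},
    {"dx": 0,"dy": -0.4,"dz": 0.37,"wx": 0,"wy": 0,"wz": 0,"gripper": 255},
    {"dx": 0,"dy": -0.36,"dz": 0.4,"wx": 0,"wy": 0,"wz": 0,"gripper": 255},
    {"dx": 0,"dy": -0.3,"dz": 0.38,"wx": 0,"wy": 0,"wz": 0,"gripper": 255},
    {"dx": 0,"dy": 0,"dz": 0,"wx": 0,"wy": 0,"wz": 0,"gripper": 255},
  ],
)

```text
time: 20.45
tool_pos: [0.509, -0.0373, 0.178]
ee_rot: [3.136, 0.0, 2.96]
wrist_force: [3.5, 5.3, 3.1]
width: 0.0113
finger_force: 30.0
```

Call:
carry_out(
  deltas=[
    {"dx": 0,"dy": 0,"dz": 0,"wx": 0,"wy": 0,"wz": 0,"gripper": 165},
    {"dx": 0,"dy": 0,"dz": 0,"wx": 0,"wy": 0,"wz": 0,"gripper": 165},
    {"dx": 0,"dy": 0,"dz": 0,"wx": 0,"wy": 0,"wz": 0,"gripper": 165},
    {"dx": 0,"dy": 0,"dz": -0.6,"wx": 0,"wy": 0,"wz": 0,"gripper": 165},
    {"dx": 0,"dy": 0,"dz": -0.9,"wx": 0,"wy": 0,"wz": 0,"gripper": 165},
    {"dx": 0,"dy": 0,"dz": -0.9,"wx": 0,"wy": 0,"wz": 0,"gripper": 165},
    {"dx": 0,"dy": 0,"dz": -0.5,"wx": 0,"wy": 0,"wz": 0,"gripper": 165},
  ],
)

```text
time: 21.03
tool_pos: [0.509, -0.0386, 0.2387]
ee_rot: [-3.141, 0.002, 2.961]
wrist_force: [0.3, -0.5, 0.5]
width: 0.0334
finger_force: 0.0
```

```bash
python3 - <<'E'
from h import *
plan([(.372,-.222,.235,3.1),(.372,-.222,.126,3.1),(.542,-.229,.126,3.1)])
E
```

```text
t 21.03 at [ 0.509  -0.0386  0.2387] [-3.141e+00  2.000e-03  2.961e+00] F [ 0.3 -0.5  0.5] w 0.0334 ff 0.0
n=11 {'dx': 0.521, 'dy': -0.902, 'dz': 0.016, 'wx': -0.0, 'wy': 0.002, 'wz': -0.106}
n=6 {'dx': 0.0, 'dy': -0.0, 'dz': 0.908, 'wx': 0.0, 'wy': 0.0, 'wz': 0.0}
n=9 {'dx': -0.945, 'dy': 0.0, 'dz': 0.0, 'wx': 0.0, 'wy': 0.0, 'wz': 0.0}
```

Call:
carry_out(
  deltas=[
    {"dx": 0.52,"dy": -0.9,"dz": 0.02,"wx": 0,"wy": 0,"wz": -0.11,"gripper": 165},
    {"dx": 0.52,"dy": -0.9,"dz": 0.02,"wx": 0,"wy": 0,"wz": -0.11,"gripper": 165},
    {"dx": 0.52,"dy": -0.9,"dz": 0.02,"wx": 0,"wy": 0,"wz": -0.11,"gripper": 165},
    {"dx": 0.52,"dy": -0.9,"dz": 0.02,"wx": 0,"wy": 0,"wz": -0.11,"gripper": 165},
    {"dx": 0.52,"dy": -0.9,"dz": 0.02,"wx": 0,"wy": 0,"wz": -0.11,"gripper": 165},
    {"dx": 0.52,"dy": -0.9,"dz": 0.02,"wx": 0,"wy": 0,"wz": -0.11,"gripper": 165},
    {"dx": 0.52,"dy": -0.9,"dz": 0.02,"wx": 0,"wy": 0,"wz": -0.11,"gripper": 165},
    {"dx": 0.52,"dy": -0.9,"dz": 0.02,"wx": 0,"wy": 0,"wz": -0.11,"gripper": 165},
    {"dx": 0.52,"dy": -0.9,"dz": 0.02,"wx": 0,"wy": 0,"wz": -0.11,"gripper": 165},
    {"dx": 0.52,"dy": -0.9,"dz": 0.02,"wx": 0,"wy": 0,"wz": -0.11,"gripper": 165},
    {"dx": 0.52,"dy": -0.9,"dz": 0.02,"wx": 0,"wy": 0,"wz": -0.11,"gripper": 165},
    {"dx": 0,"dy": 0,"dz": 0,"wx": 0,"wy": 0,"wz": 0,"gripper": 165},
  ],
)

```text
time: 22.03
tool_pos: [0.3707, -0.2238, 0.2319]
ee_rot: [-3.14, -0.001, 3.102]
wrist_force: [-0.1, -0.0, 0.3]
width: 0.0331
finger_force: 0.0
```

```bash
python3 - <<'E'
from h import *
plan([(.372,-.222,.126,3.1),(.542,-.229,.126,3.1)])
t=snap('top','top5'); cv2.imwrite('pics/c5.png',t[180:430,180:520])
E
```

```text
t 22.03 at [ 0.3707 -0.2238  0.2319] [-3.140e+00 -1.000e-03  3.102e+00] F [-0.1 -0.   0.3] w 0.0331 ff 0.0
n=6 {'dx': -0.011, 'dy': 0.016, 'dz': 0.882, 'wx': -0.002, 'wy': -0.002, 'wz': 0.003}
n=9 {'dx': -0.945, 'dy': 0.0, 'dz': 0.0, 'wx': 0.0, 'wy': 0.0, 'wz': 0.0}
```

View pics/c5.png

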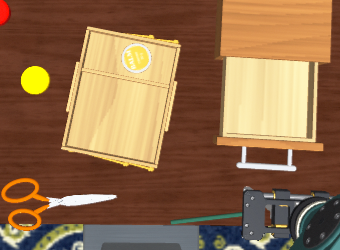

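The tray is closed with the tin in its small cell. The drawer is open and empty, and the gripper stands in front of the handle (crop (267,160)). Now I lower and push.

Call:
carry_out(
  deltas=[
    {"dx": 0,"dy": 0,"dz": 0.88,"wx": 0,"wy": 0,"wz": 0,"gripper": 165},
    {"dx": 0,"dy": 0,"dz": 0.88,"wx": 0,"wy": 0,"wz": 0,"gripper": 165},
    {"dx": 0,"dy": 0,"dz": 0.88,"wx": 0,"wy": 0,"wz": 0,"gripper": 165},
    {"dx": 0,"dy": 0,"dz": 0.88,"wx": 0,"wy": 0,"wz": 0,"gripper": 165},
    {"dx": 0,"dy": 0,"dz": 0.88,"wx": 0,"wy": 0,"wz": 0,"gripper": 165},
    {"dx": 0,"dy": 0,"dz": 0.88,"wx": 0,"wy": 0,"wz": 0,"gripper": 165},
    {"dx": -0.5,"dy": 0,"dz": 0,"wx": 0,"wy": 0,"wz": 0,"gripper": 165},
    {"dx": -0.5,"dy": 0,"dz": 0,"wx": 0,"wy": 0,"wz": 0,"gripper": 165},
    {"dx": -0.5,"dy": 0,"dz": 0,"wx": 0,"wy": 0,"wz": 0,"gripper": 165},
    {"dx": -0.5,"dy": 0,"dz": 0,"wx": 0,"wy": 0,"wz": 0,"gripper": 165},
  ],
)

```text
time: 22.92
tool_pos: [0.414, -0.2232, 0.1272]
ee_rot: [-3.141, 0.001, 3.106]
wrist_force: [-1.8, 0.1, -0.3]
width: 0.0332
finger_force: 0.7
```

Call:
carry_out(
  deltas=[
    {"dx": -0.8,"dy": 0,"dz": 0,"wx": 0,"wy": 0,"wz": 0,"gripper": 165},
    {"dx": -0.8,"dy": 0,"dz": 0,"wx": 0,"wy": 0,"wz": 0,"gripper": 165},
    {"dx": -0.8,"dy": 0,"dz": 0,"wx": 0,"wy": 0,"wz": 0,"gripper": 165},
    {"dx": -0.8,"dy": 0,"dz": 0,"wx": 0,"wy": 0,"wz": 0,"gripper": 165},
    {"dx": -0.8,"dy": 0,"dz": 0,"wx": 0,"wy": 0,"wz": 0,"gripper": 165},
    {"dx": -0.6,"dy": 0,"dz": 0,"wx": 0,"wy": 0,"wz": 0,"gripper": 165},
    {"dx": -0.6,"dy": 0,"dz": 0,"wx": 0,"wy": 0,"wz": 0,"gripper": 165},
    {"dx": -0.4,"dy": 0,"dz": 0,"wx": 0,"wy": 0,"wz": 0,"gripper": 165},
    {"dx": 0,"dy": 0,"dz": 0,"wx": 0,"wy": 0,"wz": 0,"gripper": 165},
  ],
)

```text
time: 23.67
tool_pos: [0.5268, -0.2274, 0.1271]
ee_rot: [-3.141, 0.003, 3.107]
wrist_force: [-0.3, -0.3, 0.9]
width: 0.0331
finger_force: 0.0
```

Continue in small steps until the stop is felt.

Call:
carry_out(
  deltas=[
    {"dx": -0.25,"dy": 0,"dz": 0,"wx": 0,"wy": 0,"wz": 0,"gripper": 165},
    {"dx": -0.25,"dy": 0,"dz": 0,"wx": 0,"wy": 0,"wz": 0,"gripper": 165},
    {"dx": -0.25,"dy": 0,"dz": 0,"wx": 0,"wy": 0,"wz": 0,"gripper": 165},
    {"dx": 0,"dy": 0,"dz": 0,"wx": 0,"wy": 0,"wz": 0,"gripper": 165},
  ],
)

```text
time: 24.0
tool_pos: [0.5401, -0.2278, 0.1264]
ee_rot: [-3.141, 0.001, 3.106]
wrist_force: [-0.3, -0.8, 0.3]
width: 0.0334
finger_force: 0.0
```

Call:
carry_out(
  deltas=[
    {"dx": -0.2,"dy": 0,"dz": 0,"wx": 0,"wy": 0,"wz": 0,"gripper": 165},
    {"dx": -0.2,"dy": 0,"dz": 0,"wx": 0,"wy": 0,"wz": 0,"gripper": 165},
    {"dx": 0,"dy": 0,"dz": 0,"wx": 0,"wy": 0,"wz": 0,"gripper": 165},
  ],
)

```text
time: 24.25
tool_pos: [0.5472, -0.2281, 0.126]
ee_rot: [3.142, -0.001, 3.106]
wrist_force: [-2.2, 0.4, 1.2]
width: 0.0335
finger_force: 1.0
```

Call:
carry_out(
  deltas=[
    {"dx": -0.15,"dy": 0,"dz": 0,"wx": 0,"wy": 0,"wz": 0,"gripper": 165},
    {"dx": -0.15,"dy": 0,"dz": 0,"wx": 0,"wy": 0,"wz": 0,"gripper": 165},
    {"dx": 0,"dy": 0,"dz": 0,"wx": 0,"wy": 0,"wz": 0,"gripper": 165},
  ],
)

```text
time: 24.5
tool_pos: [0.5487, -0.2282, 0.126]
ee_rot: [3.141, -0.014, 3.104]
wrist_force: [-15.4, 1.0, 11.3]
width: 0.0331
finger_force: 8.1
```

The stop is felt at 15 N. Next I back off and check.

Call:
carry_out(
  deltas=[
    {"dx": 0.5,"dy": 0,"dz": 0,"wx": 0,"wy": 0,"wz": 0,"gripper": 165},
    {"dx": 0.9,"dy": 0,"dz": 0,"wx": 0,"wy": 0,"wz": 0,"gripper": 165},
    {"dx": 0.9,"dy": 0,"dz": 0,"wx": 0,"wy": 0,"wz": 0,"gripper": 165},
    {"dx": 0.9,"dy": 0,"dz": -0.5,"wx": 0,"wy": 0,"wz": 0,"gripper": 165},
    {"dx": 0.9,"dy": 0,"dz": -0.9,"wx": 0,"wy": 0,"wz": 0,"gripper": 165},
    {"dx": 0.9,"dy": 0,"dz": -0.9,"wx": 0,"wy": 0,"wz": 0,"gripper": 165},
    {"dx": 0.9,"dy": 0,"dz": -0.9,"wx": 0,"wy": 0,"wz": 0,"gripper": 165},
    {"dx": 0.9,"dy": 0,"dz": -0.9,"wx": 0,"wy": 0,"wz": 0,"gripper": 165},
    {"dx": 0,"dy": 0,"dz": 0,"wx": 0,"wy": 0,"wz": 0,"gripper": 165},
  ],
)

```text
time: 25.25
tool_pos: [0.417, -0.2242, 0.2123]
ee_rot: [-3.137, 0.007, 3.104]
wrist_force: [1.0, 0.5, 0.7]
width: 0.0331
finger_force: 0.0
```

```bash
python3 - <<'E'
from h import *
plan([])
t=snap('top','top6');s=snap('side','side6'); cv2.imwrite('pics/c6.png',np.hstack([t[180:420,200:520],s[150:390,190:510]]))
E
```

```text
t 25.25 at [ 0.417  -0.2242  0.2123] [-3.137  0.007  3.104] F [1.  0.5 0.7] w 0.0331 ff 0.0
```

View pics/c6.png

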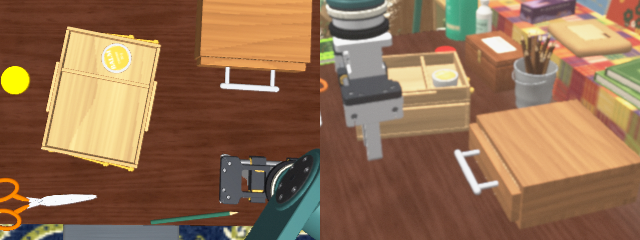

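The tray is closed with the tin in its cell, and the drawer is shut with no gap. The gripper is clear of everything, so I hand in.

```bash
python3 -c "
from bench import robot; print(robot.close_job())"
```

```text
the job is handed in; nothing more can be done
None
```

I handed the job in at about 25 s; no verdict came back, but the last pictures show the tray closed with the balm tin in its small cell and the drawer shut, and the soap was lying flat in the compartment when last visible, before the tray closed.

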